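# Lock the access panel of the lamp supply unit

### The arm

A 6-joint arm with a two-finger parallel gripper is mounted at the origin on a cart in front of the work surface, level with it; the furniture and walls round the work are solid. World frame = base frame: x ahead of the robot, y to its left, z up, the work surface at z = 0. Lengths are in m, angles in rad, forces in N, time in s.
With the tool pointing down it reaches from about 0.325 to 0.9 m from the base axis. Payload 6.1 kg.
Tool frame: the origin (TCP) lies at the very end of the fingers, on their centre line; the grasp point (between the pads) lies 19 mm behind it (manip.grip_point_offset is the distance from the TCP to the grasp point, in m); z points along the fingers, y is the line along which they close (so a half turn about z gives the same grasp; the last joint's range is limited). The gripper opens to 87 mm and grips with 3 to 60 N. Pads are 19 mm wide; open, the fingers measure 117 mm over their backs; the gripper's body (75 mm by 190 mm) begins 51 mm behind the grasp point.
Start: joints at [-1.372, 0.22, 1.526, -0, 1.395, -0.126], TCP at [0.199, -0.592, 0.223] pointing down, gripper open.
Joint ranges: [-2.98, 2.98], [-0.91, 2.08], [0.09, 2.57], [-1.24, 4.39], [0.2, 2.65], [-2.68, 2.68]. Speed limits (rad/s): [2.57, 2.57, 3.01, 3.14, 3.14, 3.14].

### API

Orientations are given as a unit quaternion [x, y, z, w].
In Python, from rig import monitor, imaging, ticket, manip gives the robot as it stands. The module is installed in compiled form; this text tells all that it offers.
- The arm moves only by the tool carry_out, never from a script. Its arguments are lists of equal length, an entry for each row: "slide": the shift along the tool's x, y, z in m, a list of three; "twist": the turn, a rotation vector about the tool's x, y, z in degrees, a list of three; "jaw": the opening, from 0 (shut) to 1 (fully open). In form: {"slide": [[x, y, z], ...], "twist": [[wx, wy, wz], ...], "jaw": [jaw, ...]}. A call has 1 to 12 rows; each row is the pose to reach, as a shift and turn from the pose commanded when the call began, along the tool's axes at that moment; what a row does not reach only later rows make up. A row lasts 1/10 s, in which the tool goes at most 50 mm and 8.59 degrees, less where a joint would pass 70% of its speed; a pose out of reach is approached as far as the arm can. A call with a gripper value outside its range is refused whole. The fingers move at their own pace and stop on an object; "squeeze" is the grip in N (left out, the last holds). Time passes only in rows, so rows that repeat a pose let the fingers close. It gives the time, the measured TCP pose, the force, the opening and the grip force at its end, in the units of the state.
- monitor.state(): the state, without advancing time (a new reading comes with each control period).
- imaging.snapshot(name): name is "scene" or "side" or "wrist"; returns a dict with "pixels" (420x560x3 uint8, red, green, blue), "fx", "fy", "cx", "cy" (pixels), "k1" (the pictures are not rectified: a ray, as slopes to the right and down, at radius r is drawn at 1 + k1 r^2 times it, then the intrinsics apply), "rvec" (rotation vector, rad) and "tvec" (3), from world to camera coordinates, as OpenCV has them. Camera axes: x right, y down, z forward; pixel columns grow to the right and rows downward; lengths in m; the calibration is good to about 2 mm. A picture is of the moment at which its call begins. There is no depth.
- ticket.finish_job(): hands the job in; it is judged then, once.
The state is a dict: "time": time; "joint_pos": joint angles; "qvel": joint speeds; "tau": joint torques, N m; "tool_pos": TCP position; "ee_rot": TCP orientation; "wrist_force": force on the tool from outside, world axes, zero at the start; "moment": the same for the moment, N m; "grip_width": finger opening in m; "finger_force": force on a finger pad.
Only numpy, scipy, OpenCV 4.12 (cv2) and the standard library are available. Lean on these libraries where they do the work, as an engineer would, in place of code of your own. Each camera call takes 0.05 s, during which the arm holds its last target. There are 200 camera calls.

### The job

The white access panel on top of the lamp supply unit is sprung slightly open. Put a fingertip into the slot of its round quarter-turn fastener, push the panel down shut and, while keeping it down, turn the fastener clockwise (seen from above) as far as it goes, so that the panel stays locked shut when you let go. Only push with the fingertips: do not pull the panel up, and leave the small things standing around the unit where they are.

Things in the scene. Friction and masses are not known exactly. Their poses are not given: they have to be found in the camera images.
- lamp_unit: Fixed grey metal housing, 200 (x) x 220 (y) x 85 mm high, white panel on top hinged at its back edge. Origin: centre of its underside. x points from its front (switch and round outlet) to its back, y to its left, z up. With the panel shut the fastener's axis is vertical at x = -35, y = 0 mm, the floor of its slot at z = 90 mm and the top of its lugs at z = 108 mm.
- panel (a joint): Opening angle of the white panel: 0 = shut (firm stop), about 0.12 rad = sprung open as found (fastener some 17 mm higher). A spring lifts it unless held or locked; about 6 N at the fastener shuts it. The fastener's tongue goes under its catch only with the panel held within 0.02 rad of shut; turned with the panel up, it blocks the panel. Locked, the panel stays at about 0.01.
- fastener (a joint): Angle of the quarter-turn fastener: 0 = open (slot along the unit's y axis), growing clockwise seen from above to the stop at 1.571 rad = locked (slot along the unit's x axis). Found between 0 and 0.3 rad. It stays where it is left; turning it takes about 0.1 N m.
- slot (a point): Centre of the floor of the fastener's slot, on its axis. The fastener is a metal disc 92 mm across with two black D-shaped lugs 18 mm high; between them the straight slot, 28 mm wide (34 mm at its chamfered mouth), 18 mm deep, runs right across the disc, open at both ends. y axis along the slot, x across it, z up the fastener's axis; turns with the fastener and tilts with the panel.
- oil_bottle: Loose dropper bottle, 32 mm across, 88 mm high, standing to the right of the unit; to be left alone. Origin at the centre of its underside.
- canister: Loose black canister with a screw cap, 34 mm across, 50 mm high, standing to the left of the unit; to be left alone. Origin at the centre of its underside.

How it is judged:
By the outcome, as a careful person would: the job done as asked, in the order asked, and still so for the second after the job is handed in, with the robot touching nothing.
It also fails if it takes over 38 s, if anything falls off the work surface, if the arm or the gripper's body presses on something with over 40 N, if the wrist force passes 120 N, or if a joint passes its speed limit or range.

## Working session

There is one attempt and no reset: what is moved stays moved. The work goes in short steps, Python scripts to look and compute and a tool call to move; the robot and the scene stay as the last step left them, time stands still between calls to the robot, and variables do not carry over. Pictures are saved under pics/ and viewed, at most 10 in all, crops included, and the job is handed in when it is done.

Besides the shell and the picture viewer there is one more tool, called after "Request:" as name(argument=value, ...) on one line, values as JSON. carry_out: Moves the arm, as the interface text tells. Its arguments: {"type":"object","properties":{"slide":{"type":"array","items":{"type":"array","items":{"type":"number"}}},"twist":{"type":"array","items":{"type":"array","items":{"type":"number"}}},"jaw":{"type":"array","items":{"type":"number"}},"squeeze":{"type":"number"}},"required":["slide","twist","jaw"]}

```bash
mkdir -p pics
cat > h.py <<'E'
import numpy as np, cv2
from scipy.spatial.transform import Rotation as R
from rig import monitor, imaging, ticket, manip
def snap(n,f):
    s=imaging.snapshot(n); cv2.imwrite(f'pics/{f}.png',cv2.cvtColor(s['pixels'],cv2.COLOR_RGB2BGR)); 
    np.savez(f'pics/{f}.npz',**s); return s
def ray(s,u,v):
    K=np.array([[s['fx'],0,s['cx']],[0,s['fy'],s['cy']],[0,0,1.]])
    p=cv2.undistortPoints(np.array([[[u,v]]],float),K,np.array([float(s['k1']),0,0,0]))[0,0]
    M=R.from_rotvec(np.ravel(s['rvec'])).as_matrix(); c=-M.T@np.ravel(s['tvec'])
    return c,M.T@np.array([p[0],p[1],1])
def plane(s,u,v,z):
    c,d=ray(s,u,v); return c+d*(z-c[2])/d[2]
def proj(s,P):
    M=R.from_rotvec(np.ravel(s['rvec'])).as_matrix(); q=M@np.array(P)+np.ravel(s['tvec']); x=q[:2]/q[2]
    x=x*(1+s['k1']*(x@x)); return x*[s['fx'],s['fy']]+[s['cx'],s['cy']]
E
python3 - <<'E'
from h import *
for n in ['scene','side']:
    s=snap(n,n+'0'); print(n,ray(s,280,210),s['fx'],s['k1'])
a=[cv2.imread(f'pics/{n}0.png') for n in ['scene','side']]
print(monitor.state())
E
```

```text
scene (array([0.07989684, 0.37358907, 0.44038282]), array([ 0.51299605, -0.75398121, -0.41037227])) 436.7189705218242 -0.04556762800248679
side (array([0.32851531, 0.48138516, 0.44979605]), array([ 0.21982625, -0.87125135, -0.43886382])) 386.4093449942743 -0.053345718689126985
{'time': 0.1, 'joint_pos': array([-1.37210548e+00,  2.21148876e-01,  1.52752797e+00,  4.25713618e-06,
        1.39469772e+00, -1.26096397e-01]), 'qvel': array([-1.17041477e-03, -1.34570031e-03, -1.61788075e-03, -2.59225611e-06,
        2.82721900e-04,  1.28254849e-03]), 'tau': array([ 1.54637863e-03, -4.95944810e+01, -3.88520300e+01,  7.01715890e-02,
        5.15030266e-02, -4.95643462e-05]), 'tool_pos': array([ 0.19932783, -0.59175789,  0.22152911]), 'ee_rot': array([ 9.86842777e-01,  1.61680364e-01, -3.02381057e-05, -8.90442747e-04]), 'wrist_force': array([-0.0479782 ,  0.50274241, -0.7894245 ]), 'moment': array([-0.01292237,  0.03537605,  0.00049492]), 'finger_force': 0.0, 'grip_width': 0.08720405151604783}
```

View pics/scene0.png

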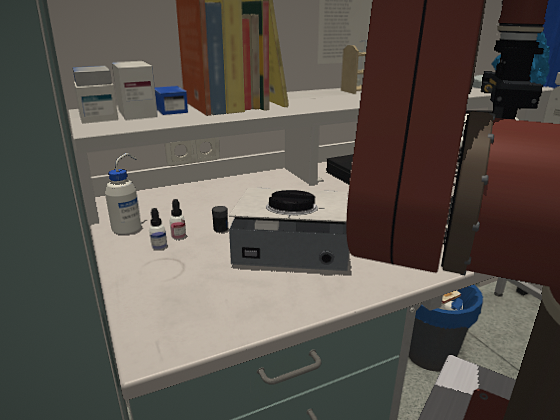

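View pics/side0.png

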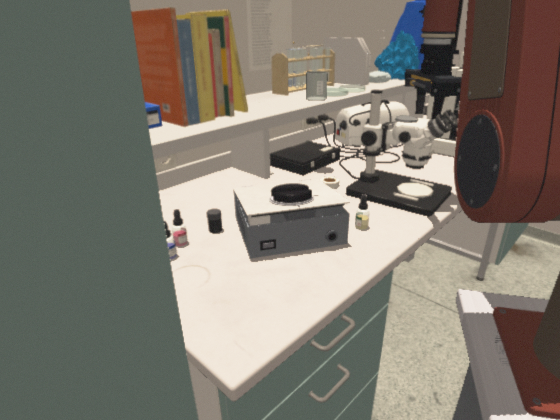

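Scene: the unit's front bottom corners are at about (231,265) and (349,270), with the black lugs at (292,201). Side: corners at (247,251) and (345,246), lugs at (291,192).

Run:
```python
from h import *
S={n:dict(np.load(f'pics/{n}0.npz')) for n in ['scene','side']}
for n,pts in dict(scene=[(231,265),(349,270)],side=[(247,251),(345,246)]).items():
    P=[plane(S[n],*p,0) for p in pts]; print(n,np.round(P,4),np.linalg.norm(P[1]-P[0]))
(c1,d1),(c2,d2)=ray(S['scene'],292,201),ray(S['side'],291,192)
A=np.stack([d1,-d2],1); t=np.linalg.lstsq(A,c2-c1,rcond=None)[0]
print('lugs',c1+t[0]*d1,c2+t[1]*d2)
for n,p in dict(scene=(220,229),side=(215,229)).items(): print('can',plane(S[n],*p,0))
print('bottle',plane(S['side'],362,226,0))
```

```text
scene [[ 0.5626 -0.1692  0.    ]
 [ 0.3676 -0.2817  0.    ]] 0.2251367247236484
side [[ 0.5758 -0.1981  0.    ]
 [ 0.3692 -0.2649  0.    ]] 0.21711352198010186
lugs [ 0.49411893 -0.27596899  0.11286041] [ 0.49434014 -0.27658546  0.11436279]
can [ 0.6824146  -0.27324078  0.        ]
can [ 0.68309444 -0.27650469  0.        ]
bottle [ 0.33735146 -0.36723525  0.        ]
```

Request:
carry_out(slide=[[0.38,-0.205,-0.05],[0.38,-0.205,-0.05],[0.38,-0.205,-0.05],[0.38,-0.205,-0.05],[0.38,-0.205,-0.05],[0.38,-0.205,-0.05],[0.38,-0.205,-0.05],[0.38,-0.205,-0.05],[0.38,-0.205,-0.05],[0.38,-0.205,-0.05],[0.38,-0.205,-0.05],[0.38,-0.205,-0.05]], twist=[[0,0,-86],[0,0,-86],[0,0,-86],[0,0,-86],[0,0,-86],[0,0,-86],[0,0,-86],[0,0,-86],[0,0,-86],[0,0,-86],[0,0,-86],[0,0,-86]], jaw=[0.4,0.4,0.4,0.4,0.4,0.4,0.4,0.4,0.4,0.4,0.4,0.4])

```text
time: 1.3
tool_pos: [0.4938, -0.2768, 0.272]
ee_rot: [0.613, 0.79, -0.0, -0.0]
wrist_force: [0.9, 0.3, -0.3]
grip_width: 0.0347
finger_force: 0.0
```

Run:
```python
from h import *
s=snap('wrist','w1'); st=monitor.state(); print(st['tool_pos'],R.from_quat(st['ee_rot']).as_matrix().round(3),st['grip_width'],st['joint_pos'].round(2))
print(ray(s,280,210),s['fx'],proj(s,st['tool_pos']))
```

```text
[ 0.49361286 -0.27711449  0.27203935] [[-0.248  0.969 -0.001]
 [ 0.969  0.248  0.   ]
 [ 0.001 -0.001 -1.   ]] 0.0347848243669075 [-0.65  0.05  1.62 -0.    1.47 -0.9 ]
(array([ 0.47485471, -0.2020896 ,  0.43426118]), array([ 0.08601231, -0.28235587, -0.95567409])) 339.4185478857736 [274.63149774 259.92061489]
```

View pics/w1.png

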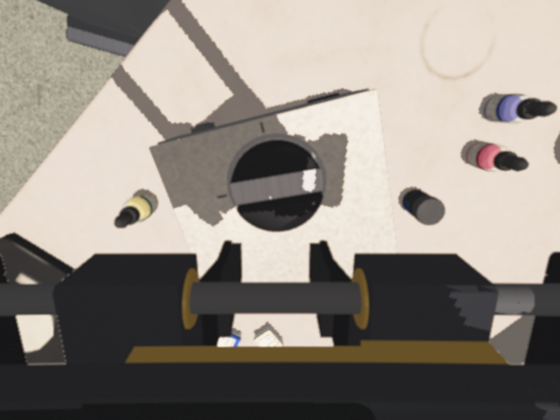

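The wrist view shows the disc centred near (278,185), with the slot as a grey stripe from about (231,191) to (320,180). The panel's front edge runs (155,148)–(376,92), so the fastener is turned about 5° clockwise. A zoomed crop and a dark mask come next.

Run:
```python
from h import *
im=cv2.imread('pics/w1.png'); c=im[125:245,215:340]
g=cv2.cvtColor(c,cv2.COLOR_BGR2GRAY); print(g[60,::8],g[::6,60])
cv2.imwrite('pics/c1.png',cv2.resize(np.clip(c.astype(float)*2.2,0,255).astype(np.uint8),None,fx=5,fy=5,interpolation=cv2.INTER_CUBIC)[:600])
m=(g<30).astype(np.uint8); cs,_=cv2.findContours(m,cv2.RETR_EXTERNAL,cv2.CHAIN_APPROX_NONE)
for k in cs:
    if cv2.contourArea(k)>150: print(cv2.contourArea(k),cv2.boundingRect(k),cv2.minAreaRect(k))
```

```text
[122 122 114 115 116 116 116 118 115 119 119 221 235 117 121 118] [120 118 104  26  28  27  26  27  26 119 121 121 112  27  28  42  53  48
 228 235]
858.5 (24, 68, 82, 23) ((65.62162017822266, 83.729736328125), (19.070281982421875, 82.5282974243164), 80.53767395019531)
1863.0 (17, 17, 78, 39) ((53.9208984375, 33.341224670410156), (32.18037033081055, 80.12809753417969), 80.21759033203125)
```

View pics/c1.png

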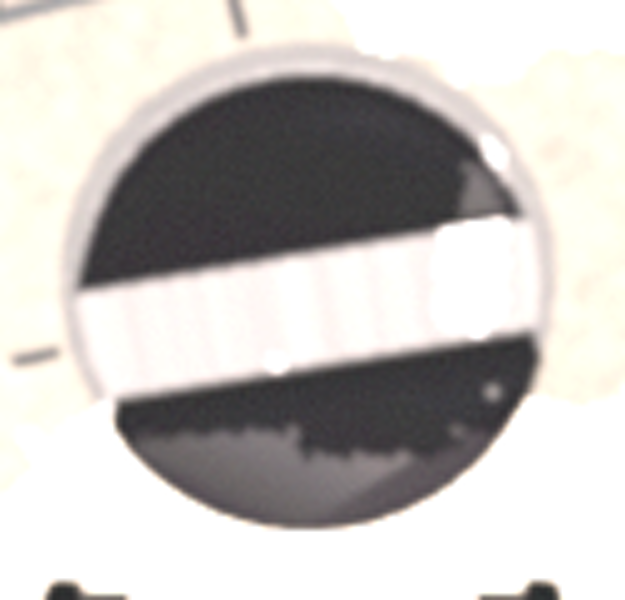

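Run:
```python
from h import *
s=dict(np.load('pics/w1.npz'))
f=lambda p,z: plane(s,215+p[0]/5,125+p[1]/5,z)[:2]
for z in (.105,.108,.111):
    P=np.array([f(p,z) for p in [(62,280),(552,280),(300,43),(180,85),(430,75)]])
    q=np.linalg.lstsq(np.c_[2*P,np.ones(len(P))],(P**2).sum(1),rcond=None)[0]
    print(z,'centre',q[:2],'r',np.sqrt(q[2]+q[:2]@q[:2]))
yaw=lambda a,b,z:np.degrees(np.arctan2(*(f(b,z)-f(a,z))[::-1]))
print('slot yaw top',yaw((80,290),(525,215),.125),'floor',yaw((115,402),(530,335),.107))
A=[f((115,402),.107),f((530,335),.107)]; B=[f((80,290),.125),f((525,215),.125)]
n=np.array([-np.sin(np.radians(24)),np.cos(np.radians(24))]); 
print('edges',A,B)
d=(A[1]-A[0])/np.linalg.norm(A[1]-A[0]); n=np.array([-d[1],d[0]])
print('perp', n@A[0], n@A[1], n@B[0],n@B[1],'d',d, 'c.n',n@q[:2])
a,b=plane(s,152,148,.1)[:2],plane(s,376,92,.1)[:2]; print('panel front',a,b,np.degrees(np.arctan2(*(b-a)[::-1])),np.linalg.norm(b-a))
```

```text
0.105 centre [ 0.49439687 -0.27392458] r 0.04852573367463669
0.108 centre [ 0.49421882 -0.27327007] r 0.048083600770735174
0.111 centre [ 0.49404076 -0.27261556] r 0.047641467866837595
slot yaw top 24.092761895727673 floor 23.887427182340165
edges [array([ 0.4622134 , -0.30458386]), array([ 0.53901542, -0.27057005])] [array([ 0.45185322, -0.27933619]), array([ 0.52811204, -0.24523553])]
perp -0.46566320303647374 -0.46566320303647374 -0.4383829187563138 -0.4380835458891349 d [0.91434284 0.40494096] c.n -0.449321422496769
panel front [ 0.36819754 -0.27065243] [ 0.56242506 -0.16755243] 27.9602903295539 0.21989529314482098
```

Slot centre is about (0.495, -0.2745), its yaw is 24° and the unit's yaw is 28°, so the fastener starts about 4° turned. The edges and sizes agree: slot 27.4 mm wide and panel 220 mm.

Request:
carry_out(slide=[[0.002,0.002,0.03],[0.002,0.002,0.06],[0.002,0.002,0.09],[0.002,0.002,0.12],[0.002,0.002,0.137],[0.002,0.002,0.137],[0.002,0.002,0.142],[0.002,0.002,0.147],[0.002,0.002,0.152],[0.002,0.002,0.156],[0.002,0.002,0.156]], twist=[[0,0,-5],[0,0,-9.6],[0,0,-9.6],[0,0,-9.6],[0,0,-9.6],[0,0,-9.6],[0,0,-9.6],[0,0,-9.6],[0,0,-9.6],[0,0,-9.6],[0,0,-9.6]], jaw=[0.4,0.4,0.4,0.4,0.4,0.4,0.4,0.4,0.4,0.4,0.4])

```text
time: 2.45
tool_pos: [0.4954, -0.2741, 0.1162]
ee_rot: [0.543, 0.84, 0.0, -0.0]
wrist_force: [0.0, 0.6, 0.1]
grip_width: 0.0346
finger_force: 0.0
```

Run:
```python
from h import *
st=monitor.state(); print(st['tool_pos'],st['wrist_force'],st['moment'])
w=snap('wrist','w2')['pixels'][100:380,130:430]; b=snap('side','s2')['pixels'][130:270,200:380]
o=np.hstack([cv2.resize(w,(400,373)),cv2.resize(b,(400,311)) if 0 else np.vstack([cv2.resize(b,(400,311)),np.zeros((62,400,3),np.uint8)])])
cv2.imwrite('pics/m2.png',cv2.cvtColor(o,cv2.COLOR_RGB2BGR))
```

```text
[ 0.49538303 -0.27414125  0.11617287] [0.00574006 0.58478197 0.08482273] [ 0.02633085 -0.09921267 -0.0705835 ]
```

View pics/m2.png

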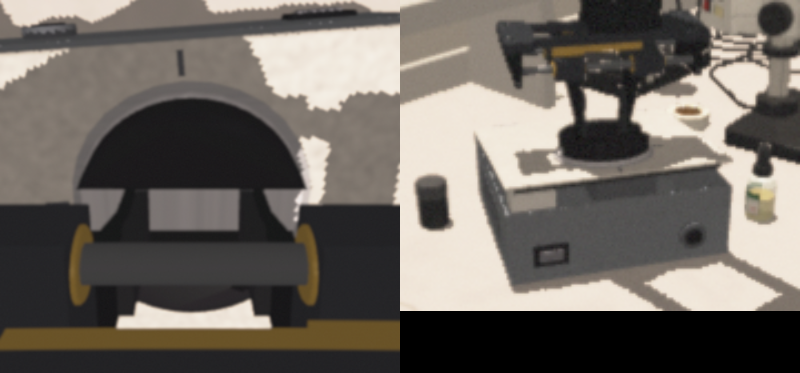

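Both fingertips are inside the slot, and the slot edge is level in the wrist picture (left half, y≈188). There is no contact force yet. Pushing down next.

Request:
carry_out(slide=[[0,0,0.004],[0,0,0.008],[0,0,0.012],[0,0,0.016],[0,0,0.02],[0,0,0.023],[0,0,0.025],[0,0,0.0265],[0,0,0.0265],[0,0,0.0265]], twist=[[0,0,0],[0,0,0],[0,0,0],[0,0,0],[0,0,0],[0,0,0],[0,0,0],[0,0,0],[0,0,0],[0,0,0]], jaw=[0.4,0.4,0.4,0.4,0.4,0.4,0.4,0.4,0.4,0.4])

```text
time: 3.55
tool_pos: [0.4956, -0.2742, 0.0903]
ee_rot: [0.543, 0.84, 0.0, -0.0]
wrist_force: [-2.1, 3.1, 5.4]
grip_width: 0.0349
finger_force: 2.8
```

Request:
carry_out(slide=[[0,0,0.001],[0,0,0.002],[0,0,0.002]], twist=[[0,0,0],[0,0,0],[0,0,0]], jaw=[0.4,0.4,0.4])

```text
time: 3.85
tool_pos: [0.4957, -0.2743, 0.0902]
ee_rot: [0.543, 0.84, -0.0, -0.0]
wrist_force: [-7.4, 6.7, 17.3]
grip_width: 0.0347
finger_force: 8.9
```

The panel is shut and held with 17 N. Turning clockwise, which is positive about tool z.

Request:
carry_out(slide=[[0,0,0],[0,0,0],[0,0,0],[0,0,0],[0,0,0],[0,0,0],[0,0,0],[0,0,0],[0,0,0],[0,0,0]], twist=[[0,0,5],[0,0,10],[0,0,15],[0,0,20],[0,0,25],[0,0,30],[0,0,35],[0,0,40],[0,0,45],[0,0,45]], jaw=[0.4,0.4,0.4,0.4,0.4,0.4,0.4,0.4,0.4,0.4])

```text
time: 4.85
tool_pos: [0.4944, -0.2754, 0.0901]
ee_rot: [0.824, 0.567, -0.001, -0.0]
wrist_force: [-11.7, 2.5, 18.6]
grip_width: 0.0347
finger_force: 9.4
```

```bash
python3 -c "
from h import *
s=monitor.state();print(s['moment'],R.from_quat(s['ee_rot']).as_matrix()[:2,1])"
```

```text
[ 0.43622671  2.049723   -0.07244643] [ 0.93409555 -0.35701896]
```

Request:
carry_out(slide=[[0,0,0],[0,0,0],[0,0,0],[0,0,0],[0,0,0],[0,0,0],[0,0,0],[0,0,0],[0,0,0],[0,0,0]], twist=[[0,0,5],[0,0,10],[0,0,15],[0,0,20],[0,0,25],[0,0,30],[0,0,35],[0,0,40],[0,0,45],[0,0,45]], jaw=[0.4,0.4,0.4,0.4,0.4,0.4,0.4,0.4,0.4,0.4])

```text
time: 5.85
tool_pos: [0.495, -0.276, 0.0902]
ee_rot: [0.978, 0.209, -0.001, 0.001]
wrist_force: [-9.9, 0.4, 16.3]
grip_width: 0.0352
finger_force: 8.1
```

```bash
python3 -c "
from h import *
s=monitor.state();print(s['moment'],R.from_quat(s['ee_rot']).as_matrix()[:2,1],s['tool_pos'],s['wrist_force'])"
```

```text
[0.17137343 1.78573083 0.02791658] [ 0.40809519 -0.91293693] [ 0.4949566  -0.27601206  0.09016914] [-9.87457058  0.36645344 16.28421844]
```

Request:
carry_out(slide=[[0,0,0],[0,0,0],[0,0,0],[0,0,0]], twist=[[0,0,2],[0,0,4],[0,0,6],[0,0,6]], jaw=[0.4,0.4,0.4,0.4])

```text
time: 6.25
tool_pos: [0.4956, -0.2762, 0.0902]
ee_rot: [0.987, 0.16, -0.001, 0.002]
wrist_force: [-6.6, -0.5, 14.7]
grip_width: 0.0351
finger_force: 42.1
```

```bash
python3 -c "
from h import *
s=monitor.state();print(s['moment'],np.degrees(np.arctan2(*R.from_quat(s['ee_rot']).as_matrix()[[1,0],1])),s['tool_pos'],s['wrist_force'])"
```

```text
[0.16225657 1.33371811 2.27624519] -71.541189077451 [ 0.49561785 -0.27620161  0.0902373 ] [-6.64785942 -0.51710001 14.70432021]
```

The stop is reached, with 2.3 N m of reaction. I'll ease the torque, take the pressure off, then centre the fingers in the slot.

Request:
carry_out(slide=[[0,0,0],[0,0,-0.001],[0,0,-0.002],[0,0,-0.003],[0,0,-0.004],[0,0,-0.006],[0,0,-0.006],[0,0,-0.006],[0,0,-0.006]], twist=[[0,0,-1],[0,0,-1.5],[0,0,-1.5],[0,0,-1.5],[0,0,-1.5],[0,0,-1.5],[0,0,-4],[0,0,-8],[0,0,-8]], jaw=[0.4,0.4,0.4,0.4,0.4,0.4,0.4,0.4,0.4])

```text
time: 7.15
tool_pos: [0.4955, -0.2744, 0.0934]
ee_rot: [0.974, 0.227, 0.0, -0.0]
wrist_force: [0.1, 0.4, 0.6]
grip_width: 0.035
finger_force: 0.0
```

```bash
python3 -c "
from h import *
s=monitor.state();print(s['moment'],np.degrees(np.arctan2(*R.from_quat(s['ee_rot']).as_matrix()[[1,0],1])),s['tool_pos'],s['wrist_force'])"
```

```text
[ 0.0234566  -0.02855744  0.00841001] -63.79604818837985 [ 0.49554199 -0.27435889  0.09343358] [0.05117806 0.41099584 0.59500828]
```

There is no contact at 0.0934, so the panel stays down. Retreating straight up.

Request:
carry_out(slide=[[0,0,-0.01],[0,0,-0.02],[0,0,-0.04],[0,0,-0.07],[0,0,-0.11],[0,0,-0.15],[0,0,-0.18],[0,0,-0.18]], twist=[[0,0,0],[0,0,0],[0,0,0],[0,0,0],[0,0,0],[0,0,0],[0,0,0],[0,0,0]], jaw=[0.4,0.4,0.4,0.4,0.4,0.4,0.4,0.4])

```text
time: 7.95
tool_pos: [0.4981, -0.2761, 0.2816]
ee_rot: [0.974, 0.226, 0.004, 0.005]
wrist_force: [0.9, -0.6, 1.0]
grip_width: 0.035
finger_force: 0.0
```

Run:
```python
from h import *
print(monitor.state()['wrist_force'])
w=snap('wrist','w3')['pixels']; b=snap('side','s3')['pixels'][130:270,200:380]
o=np.hstack([cv2.resize(w,(400,300)),cv2.resize(b,(386,300))])
cv2.imwrite('pics/m3.png',cv2.cvtColor(o,cv2.COLOR_RGB2BGR))
```

```text
[ 0.91583586 -0.63631505  0.97996061]
```

View pics/m3.png

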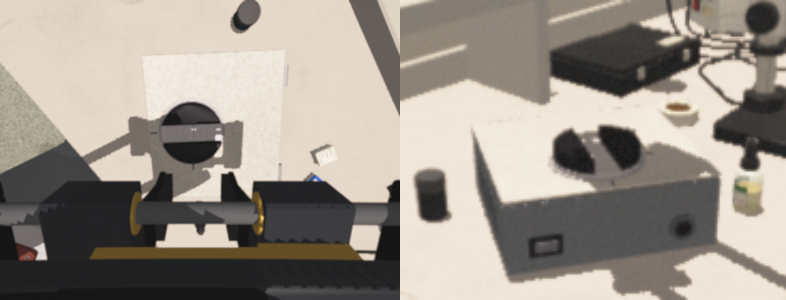

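The panel lies flush and the slot is parallel to the panel's side edges, at about (192,132) in the left half. The canister and bottle have not moved. Handing in.

```bash
python3 -c "
from rig import ticket
print(ticket.finish_job())"
```

```text
the job is handed in; nothing more can be done
None
```

The panel is pushed shut and the fastener turned clockwise to its stop; it stayed down after I let go, the canister and bottle were not moved, and the job was handed in at about 8 s.

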